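Fetch the circuit carrier from behind the optics and reload the microscope stage

TASK

Clear the objective, the eyepiece and the camera off the storage tray, standing all three upright on the cork mat, then take the circuit carrier they were hemming in and set it on the raised black pad of the microscope stage, centred, with its long side along the pad's long side. Once the carrier is let go there, and only then, stand the three optics back upright on the tray, each on the very spot it came from. They are delicate: set everything down without dropping it, and leave the jar, the slide box and the dish alone.

Things in the scene. Friction and masses are not known exactly. Their poses are not given: they have to be found in the camera images.
- objective_mid (a point): Microscope objective standing upright: plain steel cylinder 34 mm in diameter and 70 mm high with a dark nose 22 mm in diameter on top, 95 mm high in all, about 0.25 kg. The point is its centre, 47.5 mm above its underside; z up along its axis. It starts on one of the tray's three felt spots (which one changes from start to start).
- eyepiece_mid (a point): Microscope eyepiece standing upright: black rubber cup 44 mm in diameter and 32 mm high at the bottom, tube 30 mm in diameter above it, 85 mm high in all, about 0.16 kg. The point is its centre, 42.5 mm above its underside; z up along its axis. It starts on another felt spot of the tray.
- camera_mid (a point): Square grey microscope camera standing upright: body 40 x 40 mm and 70 mm high, with a round lens 30 mm in diameter on top, 90 mm high in all, about 0.2 kg. The point is its centre, 45 mm above its underside; x and y are normal to its flat sides, z up. It starts on another felt spot of the tray.
- carrier_mid (a point): Circuit carrier: low aluminium block 50 mm (its x) x 40 mm (its y) x 28 mm high, with a white ceramic circuit 1.5 mm thicker on top, about 0.15 kg. The point is the block's centre, 14 mm above its underside. It starts on the tray between the three optics, which leave only about 10 to 20 mm beside it.
- tray: Fixed blue storage tray, a plate 190 mm (x) x 200 mm (y), its upper face 8 mm above the table, with a low lip rising to 16 mm along its far (+x) edge and both sides. Origin: centre of its underside. The centres of three grey felt spots, 54 mm in diameter and flush, lie at its (x, y) = (-35, 0), (25, 55) and (25, -55) mm; each optic starts within about 3 mm of one of them. The carrier starts near (25, 0) mm.
- mat: Fixed brown cork mat lying on the table, 220 mm (x) x 150 mm (y) x 4 mm thick; the side area, to the left or to the right of the tray. Origin: centre of its underside.
- stage: Fixed microscope stage on the table on the other side of the tray: steel base 150 mm (x) x 130 mm (y), aluminium slide 130 x 110 mm with its upper face 24 mm above the table, and in the middle a raised black pad 70 mm (x) x 60 mm (y) whose upper face is 30 mm above the table. Two thin micrometer spindles stick out low from the +y and +x sides. Origin: centre of the underside, below the pad's centre.
- jar_mid (a point): Bystander: small closed jar, 48 mm in diameter, 50 mm high. The point is its centre.
- slidebox_mid (a point): Bystander: flat grey slide box, 80 x 100 x 30 mm. The point is its centre.
- dish_mid (a point): Bystander: shallow white dish, 80 mm in diameter, 18 mm high. The point is its centre.

How it is judged (in metres and radians):
On the way, in this order (a step that is already met when the one before it is completed fails the run):
1. the objective, the eyepiece and the camera all stand upright and released on the cork mat (x of objective_mid in the frame of mat between -0.112 and 0.112 m and y of objective_mid in the frame of mat between -0.077 and 0.077 m and z of objective_mid in the frame of mat below 0.0575 m and angle between each of objective_mid, eyepiece_mid, camera_mid's own z axis and vertical below 0.15 rad and x of eyepiece_mid in the frame of mat between -0.112 and 0.112 m and y of eyepiece_mid in the frame of mat between -0.077 and 0.077 m and z of eyepiece_mid in the frame of mat below 0.0525 m and x of camera_mid in the frame of mat between -0.112 and 0.112 m and y of camera_mid in the frame of mat between -0.077 and 0.077 m and z of camera_mid in the frame of mat below 0.055 m and contact force between each of objective, eyepiece, camera and the fingers below 0.2 N), for 0.2 s.
2. the carrier is let go on the stage's black pad, centred and square, while the three optics still stand on the mat (horizontal distance between carrier_mid and stage below 0.012 m and angle between the x axis of carrier_mid and the x axis of stage, either way round below 0.2 rad and angle between carrier_mid's own z axis and vertical below 0.08 rad and z of carrier_mid in the frame of stage below 0.05 m and contact force between carrier and the fingers below 0.2 N and x of objective_mid in the frame of mat between -0.112 and 0.112 m and y of objective_mid in the frame of mat between -0.077 and 0.077 m and z of objective_mid in the frame of mat below 0.0575 m and angle between each of objective_mid, eyepiece_mid, camera_mid's own z axis and vertical below 0.15 rad and x of eyepiece_mid in the frame of mat between -0.112 and 0.112 m and y of eyepiece_mid in the frame of mat between -0.077 and 0.077 m and z of eyepiece_mid in the frame of mat below 0.0525 m and x of camera_mid in the frame of mat between -0.112 and 0.112 m and y of camera_mid in the frame of mat between -0.077 and 0.077 m and z of camera_mid in the frame of mat below 0.055 m), for 0.2 s.
At the end, for the whole second after the job is handed in: Carrier flat on the black pad, centre within 12 mm of the pad's centre, long side within 0.2 rad of the pad's; objective, eyepiece and camera upright (0.1 rad), each centre within 15 mm of where it was at the start, turned any way; all released and at rest (horizontal distance between carrier_mid and stage below 0.012 m and angle between the x axis of carrier_mid and the x axis of stage, either way round below 0.2 rad and angle between carrier_mid's own z axis and vertical below 0.08 rad and z of carrier_mid in the frame of stage below 0.05 m and distance of each of objective_mid, eyepiece_mid, camera_mid from where it was at the start of the episode below 0.015 m and angle between each of objective_mid, eyepiece_mid, camera_mid's own z axis and vertical below 0.1 rad and linear speed of each of objective, eyepiece, camera, carrier below 0.02 m/s); the robot touches nothing.
It fails at once if the jar, the slide box or the dish is pushed more than 20 mm (distance of any of jar_mid, slidebox_mid, dish_mid from where it was at the start of the episode above 0.02 m).
It fails at once if an optic or the carrier is dropped (faster than 0.5 m/s while out of the fingers) ((linear speed of objective above 0.5 m/s and contact force between objective and the fingers below 0.2 N) or (linear speed of eyepiece above 0.5 m/s and contact force between eyepiece and the fingers below 0.2 N) or (linear speed of camera above 0.5 m/s and contact force between camera and the fingers below 0.2 N) or (linear speed of carrier above 0.5 m/s and contact force between carrier and the fingers below 0.2 N)).
It fails at once if the objective, eyepiece or camera is knocked over (tipped more than 0.6 rad) (angle between any of objective_mid, eyepiece_mid, camera_mid's own z axis and vertical above 0.6 rad).
It also fails if it takes over 144 s, if anything falls off the work surface, if the arm or the gripper's body presses on something with over 40 N, if the wrist force passes 120 N, or if a joint passes its speed limit or range.

ROBOT

A 6-joint arm with a two-finger parallel gripper is mounted at the origin on the work surface. World frame = base frame: x ahead of the robot, y to its left, z up, the work surface at z = 0. Lengths are in mm, angles in rad, forces in N, time in s.
With the tool pointing down it reaches from about 350 to 775 mm from the base axis. Payload 7.3 kg.
Tool frame: the origin (TCP) lies at the very end of the fingers, on their centre line; the grasp point (between the pads) lies 19 mm behind it (robot.tcp_to_grasp is the z of the grasp point in the tool frame, in mm); z points along the fingers, y is the line along which they close (so a half turn about z gives the same grasp; the last joint's range is limited). The gripper opens to 92 mm and grips with 3 to 60 N. Pads are 19 mm wide; open, the fingers measure 130 mm over their backs; the gripper's body (75 mm by 190 mm) begins 47 mm behind the grasp point.
Start: joints at [-1.298, 0.342, 1.524, -0, 1.275, -0.146], TCP at [213.523, -479.638, 226.741] pointing down, gripper open.
Joint ranges: [-2.53, 2.53], [-0.77, 2.02], [0.04, 2.7], [-1, 4.14], [0.28, 2.66], [-3.11, 3.11]. Speed limits (rad/s): [2.57, 2.57, 3.14, 3.14, 3.14, 3.14].

INTERFACE

Orientations are given as a unit quaternion [x, y, z, w].
In Python, from cell import sensors, get_image, camera_model, job_done, robot gives the robot as it stands.
- The arm moves only by the shell command python3 -m inch 'ROWS' [OPENING] [FORCE]. ROWS is a JSON object of lists of equal length, an entry for each row: "travel": the shift along the tool's x, y, z in cm, a list of three; "roll": the turn about the tool's z in rad. A call has exactly 10 rows; each row shifts and turns the commanded pose from where the row before left it, along the tool's axes as they then stand; what a row does not reach is not made up. A row lasts 1/12 s, in which the tool goes at most 41.7 mm and 7.16 degrees, less where a joint would pass 70% of its speed; a pose out of reach is approached as far as the arm can. A call is refused whole if a number of a shift passes 4.17 or a number of a turn 0.125, either way. A call with a gripper value outside its range is refused whole. OPENING is the opening, from 0 (shut) to 1 (fully open), set as the call begins (- or left out, the last holds). The fingers move at their own pace and stop on an object; FORCE is the grip in N (left out, the last holds). Time passes only in rows, so rows that do not move let the fingers close, or fill a call up. It gives the time, the measured TCP pose, the force, the opening and the grip force at its end, in the units of the state.
- sensors.get_state(): the state, without advancing time (a new reading comes with each control period).
- get_image(name): name is "scene" or "top" or "wrist"; returns the picture (420x560x3 uint8, red, green, blue); there is no depth.
- camera_model(name): a dict with "camera_matrix" (3x3 intrinsics, pixels), "world_from_camera" (4x4, takes a point from camera to world coordinates). Camera axes: x right, y down, z forward; pixel columns grow to the right and rows downward; lengths in mm; the calibration is good to about 2 mm. The wrist camera is an equidistant fisheye: a pixel r from the principal point sees the ray r / f radians off the axis. A picture is of the moment at which its call begins: read the wrist's pose just before it. camera_model takes no time and is no camera call; for the wrist camera it gives the pose at the moment of the call.
- job_done(): hands the job in; it is judged then, once.
The state is a dict: "t": time; "joint_positions": joint angles; "qvel": joint speeds; "joint_torque": joint torques, N m; "position": TCP position; "eef_rot": TCP orientation; "contact_force": force on the tool from outside, world axes, zero at the start; "wrist_torque": the same for the moment, N m; "gripper_width": finger opening in mm; "grasp_force": force on a finger pad.
Only numpy, scipy, OpenCV 4.12 (cv2) and the standard library are available. Lean on these libraries where they do the work, as an engineer would, in place of code of your own. Each camera call takes 0.05 s, during which the arm holds its last target. There are 200 camera calls.

## Working session

There is one attempt and no reset: what is moved stays moved. The work goes in short steps, Python scripts to look and compute and a shell command to move; the robot and the scene stay as the last step left them, time stands still between calls to the robot, and variables do not carry over. Pictures are saved under pics/ and viewed, at most 14 in all, crops included, and the job is handed in when it is done.

```bash
mkdir -p pics; ls; python3 - <<'E'
from cell import *
import cv2,numpy as np
print(sensors.get_state())
for n in("top","scene","wrist"):
    im=get_image(n); cv2.imwrite(f"pics/{n}0.png",im[:,:,::-1]); m=camera_model(n)
    print(n,np.round(m["camera_matrix"],2).tolist(),np.round(m["world_from_camera"],4).tolist())
E
```

```text
pics
{'t': 0.0, 'joint_positions': array([-1.29798661e+00,  3.42732058e-01,  1.52502023e+00,  1.39389444e-06,
        1.27540338e+00, -1.46011918e-01]), 'qvel': array([ 0.00051621, -0.00012029,  0.0025798 ,  0.00037615,  0.00223516,
        0.0014566 ]), 'joint_torque': array([ 6.98400145e-04, -4.31239271e+01, -2.44222051e+01,  7.17535196e-02,
        5.59863774e-02, -1.15131074e-04]), 'position': array([ 213.41243966, -479.21739596,  226.03900296]), 'eef_rot': array([ 9.78153309e-01,  2.07883363e-01, -4.88482547e-05, -7.79979447e-04]), 'contact_force': array([-0.36435029,  0.65070134, -0.34885916]), 'wrist_torque': array([-0.00570215,  0.01093595,  0.04298007]), 'grasp_force': 0.0, 'gripper_width': 91.82353949506265}
top [[508.02, 0.0, 287.71], [0.0, 508.02, 208.74], [0.0, 0.0, 1.0]] [[0.0254, -0.9915, 0.1279, 483.8157], [-0.9994, -0.0281, -0.0194, 6.0147], [0.0228, -0.1273, -0.9916, 1094.3691], [0.0, 0.0, 0.0, 1.0]]
scene [[380.88, 0.0, 280.2], [0.0, 380.88, 203.88], [0.0, 0.0, 1.0]] [[0.4724, 0.627, -0.6194, 1175.8165], [0.8814, -0.3375, 0.3306, -303.4319], [-0.0017, -0.7021, -0.712, 722.9525], [0.0, 0.0, 0.0, 1.0]]
wrist [[325.19, 0.0, 285.23], [0.0, 325.19, 213.78], [0.0, 0.0, 1.0]] [[0.4069, -0.8773, -0.2545, 281.4893], [-0.9135, -0.3911, -0.1123, -449.5371], [-0.001, 0.2781, -0.9605, 384.3384], [0.0, 0.0, 0.0, 1.0]]
```

View pics/top0.png

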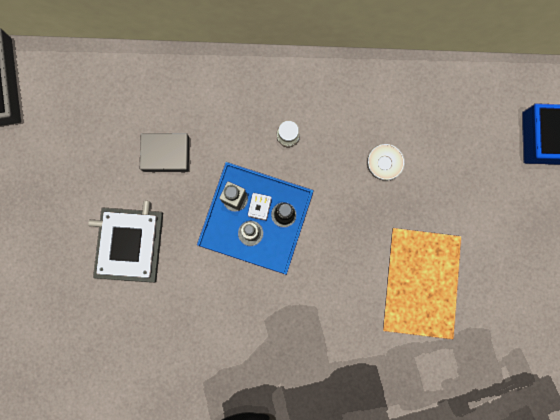

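View pics/scene0.png

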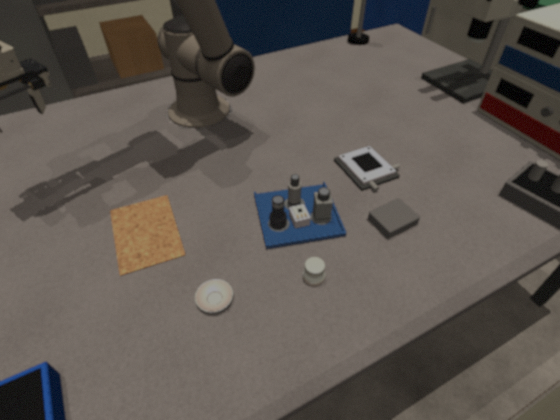

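Top view: objective at (250,232), camera (232,195), eyepiece (285,213), carrier (260,207). The mat is at (423,283) on the -y side and the stage pad at (126,244) on the +y side.

```bash
cat > h.py <<'E'
from cell import *
import cv2,numpy as np
def ray(n,uv,m=None):
    m=m or camera_model(n);K=np.array(m["camera_matrix"]);T=np.array(m["world_from_camera"])
    d=(np.asarray(uv,float)-K[:2,2])/K[0,0]
    if n=="wrist":
        r=np.hypot(*d);s=np.sin(r)/r if r>1e-9 else 1
        v=np.array([d[0]*s,d[1]*s,np.cos(r)])
    else: v=np.array([d[0],d[1],1.])
    return T[:3,3],T[:3,:3]@v
def plane(n,uv,z,m=None):
    o,v=ray(n,uv,m);return (o+v*(z-o[2])/v[2])
def pix(n,p,m=None):
    m=m or camera_model(n);K=np.array(m["camera_matrix"]);T=np.array(m["world_from_camera"])
    c=T[:3,:3].T@(np.asarray(p,float)-T[:3,3])
    if n=="wrist":
        r=np.hypot(c[0],c[1]);a=np.arctan2(r,c[2]);d=c[:2]/r*a
    else:d=c[:2]/c[2]
    return d*K[0,0]+K[:2,2]
def big(mask):
    c,_=cv2.findContours(mask.astype(np.uint8),cv2.RETR_EXTERNAL,cv2.CHAIN_APPROX_NONE)
    return max(c,key=cv2.contourArea)
def rect(n,c,z):
    P=np.array([plane(n,p,z)[:2] for p in c[:,0]],np.float32)
    r=cv2.minAreaRect(P);b=cv2.boxPoints(r);return r,b
E
python3 - <<'E'
from h import *
im=cv2.imread("pics/top0.png");hsv=cv2.cvtColor(im,cv2.COLOR_BGR2HSV)
def rg(lo,hi,box):
    m=cv2.inRange(hsv,lo,hi);k=np.zeros_like(m);x0,y0,x1,y1=box;k[y0:y1,x0:x1]=1;return m*k
for n,lo,hi,box,z in(("mat",(8,110,120),(30,255,255),(370,215,480,350),4),("tray",(95,130,60),(125,255,255),(180,150,330,290),12),("pad",(0,0,0),(180,255,50),(105,220,145,270),30),("slide",(0,0,170),(180,90,255),(90,200,165,290),24)):
    r,b=rect("top",big(rg(lo,hi,box)),z);print(n,np.round(r[0],1),np.round(r[1],1),round(r[2],1),np.round(b).tolist())
cv2.imwrite("pics/crop0.png",cv2.resize(im[155:285,190:320],None,fx=4.6,fy=4.6,interpolation=cv2.INTER_CUBIC))
E
```

```text
mat [ 473.6 -306.9] [149.7 220.1] 84.6 [[357.0, -371.0], [576.0, -392.0], [590.0, -243.0], [371.0, -222.0]]
tray [603.4  53.8] [199.5 189.7] 73.4 [[484.0, -15.0], [666.0, -69.0], [723.0, 122.0], [541.0, 176.0]]
pad [538.1 320.8] [57.9 66.3] 87.9 [[504.0, 293.0], [570.0, 291.0], [572.0, 349.0], [506.0, 351.0]]
slide [542.2 322.8] [157.1 133.8] 12.2 [[451.0, 372.0], [480.0, 241.0], [633.0, 274.0], [605.0, 405.0]]
```

View pics/crop0.png

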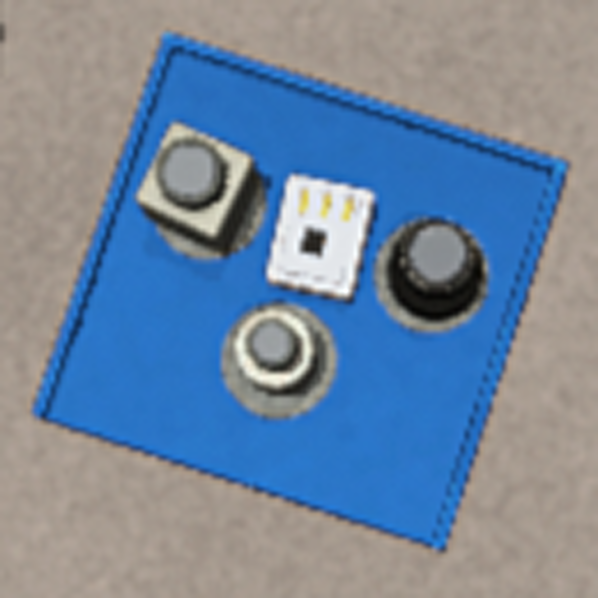

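The crop shows lens tops at about (192,172), (273,341) and (440,250). The carrier's corners are (290,173), (375,190), (350,300) and (265,282).

```bash
python3 - <<'E'
from h import *
f=lambda x,y:(190+(x+.5)/4.6-.5,155+(y+.5)/4.6-.5)
a=np.radians(-16.6);R=np.array([[np.cos(a),-np.sin(a)],[np.sin(a),np.cos(a)]])
C=np.array([603.4,53.8])
for n,p in dict(obj=(-35,0),cam=(25,55),eye=(25,-55),car=(25,0)).items(): print(n,"felt",np.round(C+R@p,1))
for n,p,z in(("cam",(192,172),98),("camcorners",(177,124),78),("",(252,160),78),("",(137,188),78),("obj",(273,341),103),("eye",(440,250),93),("car",(320,236),37.5),("c1",(290,173),37.5),("c2",(375,190),37.5),("c3",(350,300),37.5),("c4",(265,282),37.5)):
    print(n,np.round(plane("top",f(*p),z),1))
s=sensors.get_state()
from scipy.spatial.transform import Rotation as Ro
print(Ro.from_quat(s["eef_rot"]).as_matrix().round(3), robot.tcp_to_grasp)
E
```

```text
obj felt [569.9  63.8]
cam felt [643.1  99.4]
eye felt [611.6  -6. ]
car felt [627.4  46.7]
cam [642.6  99.   98. ]
camcorners [667.  108.3  78. ]
 [651.9  74.8  78. ]
 [638.  124.7  78. ]
obj [570.1  61.4 103. ]
eye [612.4  -8.7  93. ]
car [624.4  45.3  37.5]
c1 [653.1  60.   37.5]
c2 [646.3  20.9  37.5]
c3 [595.5  30.8  37.5]
c4 [602.6  69.6  37.5]
[[ 0.914  0.407 -0.   ]
 [ 0.407 -0.914  0.001]
 [ 0.    -0.001 -1.   ]] -18.8
```

```bash
cat >> h.py <<'E'
def go(x,y,z,yaw=None):
    from scipy.spatial.transform import Rotation as Ro
    s=sensors.get_state();M=Ro.from_quat(s["eef_rot"]).as_matrix();p=s["position"]
    y0=np.arctan2(M[1,0],M[0,0]);r=0
    if yaw is not None:
        r=y0-np.radians(yaw);M=M@Ro.from_rotvec([0,0,r]).as_matrix()
    print("t %.2f"%s["t"],"pos",p.round(1),"yaw %.1f"%np.degrees(y0),"w %.1f"%s["gripper_width"],"roll %.3f"%r,"then travel cm",(M.T@(np.array([x,y,z])-p)/10).round(2))
E
python3 -m inch '{"travel":[[2.73,-1.75,0.18],[2.73,-1.75,0.18],[2.73,-1.75,0.18],[2.73,-1.75,0.18],[2.73,-1.75,0.18],[2.73,-1.75,0.18],[2.73,-1.75,0.18],[2.73,-1.75,0.18],[2.73,-1.75,0.18],[2.73,-1.75,0.18]],"roll":[0,0,0,0,0,0,0,0,0,0]}' 0.7 15
python3 -m inch '{"travel":[[2.73,-1.75,0.18],[2.73,-1.75,0.18],[2.73,-1.75,0.18],[2.73,-1.75,0.18],[2.73,-1.75,0.18],[2.73,-1.75,0.18],[2.73,-1.75,0.18],[2.73,-1.75,0.18],[2.73,-1.75,0.18],[2.73,-1.75,0.18]],"roll":[0,0,0,0,0,0,0,0,0,0]}'
python3 -c "
from h import *
go(570,62,190,24)
im=get_image('wrist');cv2.imwrite('pics/w1.png',im[:,:,::-1]);np.save('w1.npy',camera_model('wrist'),allow_pickle=True)
for p in((570.1,61.4,103),(642.6,99,98),(612.4,-8.7,93),(624.4,45.3,37.5)):print(pix('wrist',p).round(1))
print(sensors.get_state()['joint_positions'].round(2))"
```

```text
t: 0.98
position: [392.3, -207.2, 208.6]
eef_rot: [0.978, 0.208, -0.0, -0.0]
contact_force: [0.2, 1.0, -0.2]
gripper_width: 64.4
grasp_force: 0.0
t: 1.82
position: [570.5, 63.7, 190.3]
eef_rot: [0.978, 0.208, -0.0, -0.0]
contact_force: [0.5, -0.3, -0.2]
gripper_width: 64.3
grasp_force: 0.0
t 1.82 pos [570.5  63.7 190.3] yaw 24.0 w 64.3 roll 0.000 then travel cm [-0.11  0.14  0.03]
[291.4 224.5]
[285.6 119.8]
[387.8 209.3]
[328.8 161. ]
[-0.02  0.47  1.44  0.    1.24  1.13]
```

View pics/w1.png

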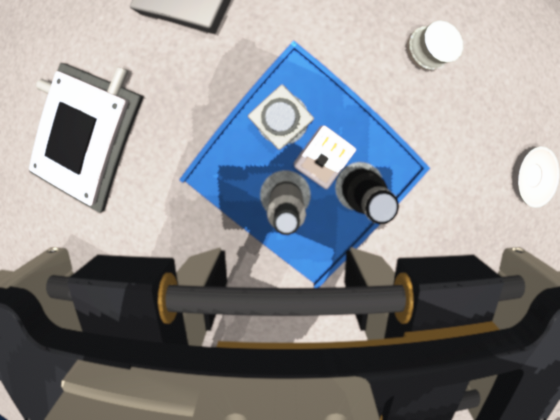

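The wrist view shows the objective's nose at (286,219), the camera lens at (281,116), the eyepiece top at (382,207) and the carrier at (326,155). The pad is near (70,138).

```bash
python3 - <<'E'
from h import *
m=np.load("w1.npy",allow_pickle=True).item()
for n,p,z in(("obj",(286,219),103),("cam",(281,116),98),("eye",(382.5,207),93),("car",(326,155),37.5),("pad",(70,138),30)):print(n,plane("wrist",p,z,m).round(1))
c=[plane("wrist",p,78,m) for p in((283,86),(313,117),(281,148),(249,115))];print("camcorners",np.round(c,1).tolist())
im=cv2.imread("pics/w1.png");hsv=cv2.cvtColor(im,cv2.COLOR_BGR2HSV)
k=cv2.inRange(hsv,(0,0,0),(180,255,50));z=np.zeros_like(k);z[90:185,36:108]=1
P=np.array([plane("wrist",q[0],30,m)[:2] for q in big(k*z)],np.float32);print(cv2.minAreaRect(P))
E
```

```text
obj [572.5  67.2 103. ]
cam [643.9 103.4  98. ]
eye [612.2  -3.4  93. ]
car [628.5  50.2  37.5]
pad [538.5 320.7  30. ]
camcorners [[667.6, 112.6, 78.0], [654.3, 79.6, 78.0], [619.8, 93.0, 78.0], [634.4, 128.3, 78.0]]
((538.4515380859375, 323.00244140625), (57.269371032714844, 65.5473861694336), 87.59529876708984)
```

```bash
python3 -m inch '{"travel":[[0.06,0,1.44],[0,0,1.44],[0,0,1.44],[0,0,1.44],[0,0,1.44],[0,0,1.44],[0,0,1.44],[0,0,1.44],[0,0,1.44],[0,0,1.44]],"roll":[0,0,0,0,0,0,0,0,0,0]}' 0.7 20
python3 -m inch '{"travel":[[0,0,0],[0,0,0],[0,0,0],[0,0,0],[0,0,0],[0,0,0],[0,0,0],[0,0,0],[0,0,0],[0,0,0]],"roll":[0,0,0,0,0,0,0,0,0,0]}' 0 20
python3 -c "
from h import *
im=get_image('scene');cv2.imwrite('pics/s1.png',cv2.resize(im[150:260,230:370,::-1],None,fx=5,fy=5))
go(571,64,46)"
```

```text
t: 2.7
position: [570.2, 62.2, 45.8]
eef_rot: [0.978, 0.208, -0.0, -0.0]
contact_force: [-0.1, 0.1, -0.2]
gripper_width: 64.3
grasp_force: 0.0
t: 3.53
position: [571.1, 62.4, 47.6]
eef_rot: [0.978, 0.208, 0.001, 0.0]
contact_force: [-0.5, 0.2, 5.4]
gripper_width: 33.1
grasp_force: 20.0
t 3.58 pos [571.1  62.4  47.6] yaw 24.0 w 34.0 roll 0.000 then travel cm [ 0.05 -0.15  0.16]
```

View pics/s1.png

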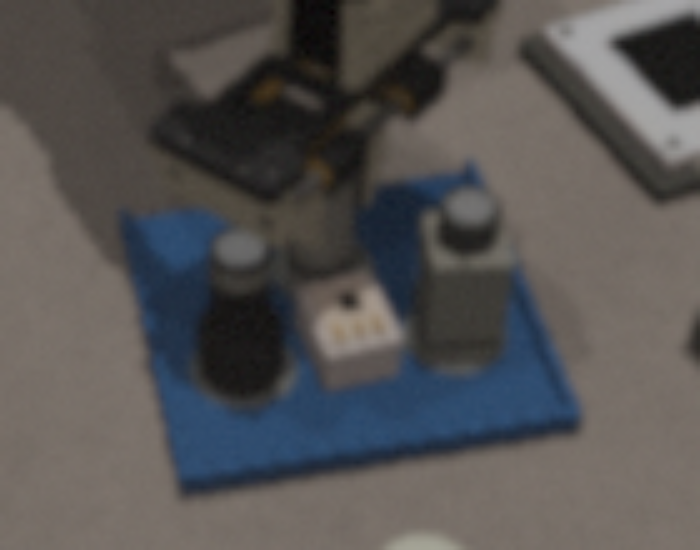

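The scene crop shows the fingers around the objective's body, with its neighbours and the carrier untouched. The opening reads 34 mm, which matches.

```bash
python3 -m inch '{"travel":[[0,0,-0.6],[0,0,-1.2],[0,0,-1.5],[0,0,-1.5],[0,0,-1.5],[0,0,-1.5],[0,0,-1.5],[0,0,-1.5],[0,0,-1.5],[0,0,-0.7]],"roll":[0,0,0,0,0,0,0,0,0,0]}'
python3 -m inch '{"travel":[[-0.4,0.7,0],[-0.8,1.5,0],[-0.93,1.77,0],[-0.93,1.77,0],[-0.93,1.77,0],[-0.93,1.77,0],[-0.93,1.77,0],[-0.93,1.77,0],[-0.93,1.77,0],[-0.93,1.77,0]],"roll":[0,0,0,0,0,0,0,0,0,0]}'
python3 -m inch '{"travel":[[-0.93,1.77,0],[-0.93,1.77,0],[-0.93,1.77,0],[-0.93,1.77,0],[-0.93,1.77,0],[-0.93,1.77,0],[-0.93,1.77,0],[-0.93,1.77,0],[-0.7,1.3,0],[-0.4,0.7,0]],"roll":[0,0,0,0,0,0,0,0,0,0]}'
python3 -m inch '{"travel":[[0,0,0],[0,0,0],[0,0,0],[0,0,0],[0,0,0],[0,0,0],[0,0,0],[0,0,0],[0,0,0],[0,0,0]],"roll":[0,0,0,0,0,0,0,0,0,0]}'
python3 -c "
from h import *
go(545,-314,46)"
```

```text
t: 4.42
position: [570.9, 62.4, 178.4]
eef_rot: [0.978, 0.208, 0.001, 0.0]
contact_force: [-0.0, 0.3, -2.2]
gripper_width: 33.5
grasp_force: 20.0
t: 5.25
position: [557.0, -123.6, 175.3]
eef_rot: [0.978, 0.208, -0.001, -0.001]
contact_force: [-0.2, 0.6, -2.3]
gripper_width: 33.5
grasp_force: 20.0
t: 6.08
position: [544.8, -306.5, 175.4]
eef_rot: [0.978, 0.207, -0.001, -0.0]
contact_force: [1.0, 0.5, -3.0]
gripper_width: 33.4
grasp_force: 20.0
t: 6.92
position: [545.9, -304.5, 176.8]
eef_rot: [0.978, 0.208, 0.0, 0.0]
contact_force: [0.5, 0.1, -2.7]
gripper_width: 33.7
grasp_force: 20.0
t 6.92 pos [ 545.9 -304.5  176.8] yaw 24.0 w 33.7 roll 0.000 then travel cm [-0.46  0.83 13.08]
```

```bash
python3 -m inch '{"travel":[[-0.2,0.4,0.8],[-0.2,0.4,1.4],[0,0,1.6],[0,0,1.6],[0,0,1.6],[0,0,1.6],[0,0,1.5],[0,0,1.4],[0,0,0.8],[0,0,0.4]],"roll":[0,0,0,0,0,0,0,0,0,0]}'
python3 -m inch '{"travel":[[0,0,0.1],[0,0,0.1],[0,0,0.1],[0,0,0.05],[0,0,0.05],[0,0,0.05],[0,0,0],[0,0,0],[0,0,0],[0,0,0]],"roll":[0,0,0,0,0,0,0,0,0,0]}'
python3 -c "
from h import *
go(545,-314,42.5)"
```

```text
t: 7.75
position: [544.7, -313.3, 47.9]
eef_rot: [0.978, 0.208, -0.001, -0.001]
contact_force: [-0.8, 0.0, -2.6]
gripper_width: 33.7
grasp_force: 20.0
t: 8.58
position: [545.5, -313.5, 45.3]
eef_rot: [0.978, 0.208, 0.0, 0.0]
contact_force: [-0.5, 0.2, -2.9]
gripper_width: 33.7
grasp_force: 20.0
t 8.58 pos [ 545.5 -313.5   45.3] yaw 24.0 w 33.7 roll 0.000 then travel cm [-0.06  0.03  0.28]
```

```bash
python3 -m inch '{"travel":[[0,0,0.05],[0,0,0.05],[0,0,0.05],[0,0,0.05],[0,0,0],[0,0,0],[0,0,0],[0,0,0],[0,0,0],[0,0,0]],"roll":[0,0,0,0,0,0,0,0,0,0]}'
```

```text
t: 9.42
position: [545.5, -313.5, 43.6]
eef_rot: [0.978, 0.208, 0.0, 0.0]
contact_force: [-1.0, 1.8, 5.5]
gripper_width: 33.6
grasp_force: 20.0
```

```bash
python3 -m inch '{"travel":[[0,0,0],[0,0,0],[0,0,0],[0,0,0],[0,0,0],[0,0,0],[0,0,0],[0,0,0],[0,0,0],[0,0,0]],"roll":[0,0,0,0,0,0,0,0,0,0]}' 0.7
python3 -m inch '{"travel":[[0,0,-0.8],[0,0,-1.4],[0,0,-1.6],[0,0,-1.6],[0,0,-1.6],[0,0,-1.6],[0,0,-1.6],[0,0,-1.6],[0,0,-1.6],[0,0,-1]],"roll":[0,0,0,0,0,0,0,0,0,0]}'
python3 -m inch '{"travel":[[1.86,-2.54,0],[1.86,-2.54,0],[1.86,-2.54,0],[1.86,-2.54,0],[1.86,-2.54,0],[1.86,-2.54,0],[1.86,-2.54,0],[1.86,-2.54,0],[1.86,-2.54,0],[1.86,-2.54,0]],"roll":[0,0,0,0,0,0,0,0,0,0]}'
python3 -m inch '{"travel":[[0,0,0],[0,0,0],[0,0,0],[0,0,0],[0,0,0],[0,0,0],[0,0,0],[0,0,0],[0,0,0],[0,0,0]],"roll":[0,0,0,0,0,0,0,0,0,0]}'
python3 -c "
from h import *
go(612,-6,46,24)"
```

```text
t: 10.25
position: [545.5, -313.5, 43.2]
eef_rot: [0.978, 0.208, 0.0, 0.0]
contact_force: [0.6, -0.2, -0.5]
gripper_width: 64.1
grasp_force: 0.0
t: 11.08
position: [545.9, -313.8, 189.8]
eef_rot: [0.978, 0.208, 0.001, 0.001]
contact_force: [-0.3, -0.1, 1.4]
gripper_width: 64.3
grasp_force: 0.0
t: 11.92
position: [612.1, -4.2, 187.5]
eef_rot: [0.978, 0.208, 0.0, 0.0]
contact_force: [0.9, 0.0, -0.6]
gripper_width: 64.4
grasp_force: 0.0
t: 12.75
position: [612.1, -6.0, 187.2]
eef_rot: [0.978, 0.208, 0.0, 0.0]
contact_force: [0.7, -0.3, 0.1]
gripper_width: 64.4
grasp_force: 0.0
t 12.75 pos [612.1  -6.  187.2] yaw 24.0 w 64.4 roll -0.000 then travel cm [-1.000e-02 -0.000e+00  1.412e+01]
```

```bash
python3 -m inch '{"travel":[[0,0,0.8],[0,0,1.5],[0,0,1.6],[0,0,1.6],[0,0,1.6],[0,0,1.6],[0,0,1.6],[0,0,1.6],[0,0,1.4],[0,0,0.8]],"roll":[0,0,0,0,0,0,0,0,0,0]}'
python3 -m inch '{"travel":[[0,0,0],[0,0,0],[0,0,0],[0,0,0],[0,0,0],[0,0,0],[0,0,0],[0,0,0],[0,0,0],[0,0,0]],"roll":[0,0,0,0,0,0,0,0,0,0]}' 0 20
python3 -m inch '{"travel":[[0,0,-0.6],[0,0,-1.2],[0,0,-1.5],[0,0,-1.5],[0,0,-1.5],[0,0,-1.5],[0,0,-1.5],[0,0,-1.5],[0,0,-1.5],[0,0,-0.7]],"roll":[0,0,0,0,0,0,0,0,0,0]}'
python3 -c "
from h import *
go(474,-307,46,24)"
```

```text
t: 13.58
position: [610.9, -5.6, 43.8]
eef_rot: [0.978, 0.208, -0.001, -0.0]
contact_force: [-0.2, -0.6, -0.4]
gripper_width: 64.2
grasp_force: 0.0
t: 14.42
position: [612.5, -5.9, 46.9]
eef_rot: [0.978, 0.208, 0.001, 0.0]
contact_force: [-0.0, -0.5, 5.9]
gripper_width: 30.0
grasp_force: 20.0
t: 15.25
position: [612.7, -5.8, 178.9]
eef_rot: [0.978, 0.208, 0.001, 0.001]
contact_force: [0.2, -0.6, -1.7]
gripper_width: 29.8
grasp_force: 20.0
t 15.25 pos [612.7  -5.8 178.9] yaw 24.0 w 29.8 roll 0.000 then travel cm [-24.95  21.86  13.26]
```

```bash
python3 -m inch '{"travel":[[-0.55,0.49,0],[-1.11,0.97,0],[-1.386,1.214,0],[-1.386,1.214,0],[-1.386,1.214,0],[-1.386,1.214,0],[-1.386,1.214,0],[-1.386,1.214,0],[-1.386,1.214,0],[-1.386,1.214,0]],"roll":[0,0,0,0,0,0,0,0,0,0]}'
python3 -m inch '{"travel":[[-1.386,1.214,0],[-1.386,1.214,0],[-1.386,1.214,0],[-1.386,1.214,0],[-1.386,1.214,0],[-1.386,1.214,0],[-1.386,1.214,0],[-1.386,1.214,0],[-0.69,0.61,0],[-0.42,0.36,0]],"roll":[0,0,0,0,0,0,0,0,0,0]}'
python3 -m inch '{"travel":[[0,0,0],[0,0,0],[0,0,0],[0,0,0],[0,0,0.8],[0,0,1.6],[0,0,1.8],[0,0,1.8],[0,0,1.8],[0,0,1.0]],"roll":[0,0,0,0,0,0,0,0,0,0]}'
python3 -m inch '{"travel":[[0,0,1],[0,0,1],[0,0,0.8],[0,0,0.6],[0,0,0.4],[0,0,0.2],[0,0,0.1],[0,0,0.05],[0,0,0],[0,0,0]],"roll":[0,0,0,0,0,0,0,0,0,0]}'
python3 -c "
from h import *
go(474,-307,46,24)"
```

```text
t: 16.08
position: [539.0, -161.2, 174.8]
eef_rot: [0.978, 0.208, -0.001, -0.001]
contact_force: [0.1, -0.9, -1.7]
gripper_width: 29.5
grasp_force: 20.0
t: 16.92
position: [471.3, -308.2, 175.2]
eef_rot: [0.978, 0.207, -0.001, -0.001]
contact_force: [-0.4, 0.2, -2.1]
gripper_width: 29.8
grasp_force: 20.0
t: 17.75
position: [472.3, -305.7, 85.8]
eef_rot: [0.978, 0.208, -0.001, -0.001]
contact_force: [-0.4, -0.7, -1.7]
gripper_width: 29.8
grasp_force: 20.0
t: 18.58
position: [473.2, -307.1, 47.1]
eef_rot: [0.978, 0.208, 0.0, 0.0]
contact_force: [0.8, 0.7, -1.2]
gripper_width: 29.9
grasp_force: 20.0
t 18.58 pos [ 473.2 -307.1   47.1] yaw 24.0 w 29.9 roll -0.000 then travel cm [0.07 0.02 0.11]
```

```bash
python3 -m inch '{"travel":[[0,0,0.05],[0,0,0.05],[0,0,0.05],[0,0,0.05],[0,0,0.05],[0,0,0.05],[0,0,0.05],[0,0,0],[0,0,0],[0,0,0]],"roll":[0,0,0,0,0,0,0,0,0,0]}'
```

```text
t: 19.42
position: [473.1, -307.0, 43.2]
eef_rot: [0.978, 0.208, 0.0, 0.0]
contact_force: [0.2, -0.6, -1.7]
gripper_width: 29.9
grasp_force: 20.0
```

```bash
python3 -m inch '{"travel":[[0,0,0.05],[0,0,0.05],[0,0,0.05],[0,0,0],[0,0,0],[0,0,0],[0,0,0],[0,0,0],[0,0,0],[0,0,0]],"roll":[0,0,0,0,0,0,0,0,0,0]}'
```

```text
t: 20.25
position: [473.2, -307.1, 42.9]
eef_rot: [0.978, 0.208, 0.0, 0.0]
contact_force: [-2.1, 1.4, 7.7]
gripper_width: 29.8
grasp_force: 20.0
```

```bash
python3 -m inch '{"travel":[[0,0,0],[0,0,0],[0,0,0],[0,0,0],[0,0,0],[0,0,0],[0,0,0],[0,0,0],[0,0,0],[0,0,0]],"roll":[0,0,0,0,0,0,0,0,0,0]}' 0.75
python3 -m inch '{"travel":[[0,0,-0.8],[0,0,-1.4],[0,0,-1.6],[0,0,-1.6],[0,0,-1.6],[0,0,-1.6],[0,0,-1.6],[0,0,-1.6],[0,0,-1.6],[0,0,-1]],"roll":[0,0,0,0,0,0,0,0,0,0]}'
python3 -m inch '{"travel":[[0,0,0],[0,0,0],[0,0,0],[0,0,0],[0,0,0],[0,0,0],[0,0,0],[0,0,0],[0,0,0],[0,0,0]],"roll":[0.085,0.085,0.085,0.085,0.085,0.085,0.085,0.085,0.085,0.085]}'
python3 -m inch '{"travel":[[-0.073,-2.21,0],[-0.073,-2.21,0],[-0.073,-2.21,0],[-0.073,-2.21,0],[-0.073,-2.21,0],[-0.073,-2.21,0],[-0.073,-2.21,0],[-0.073,-2.21,0],[-0.073,-2.21,0],[-0.073,-2.21,0]],"roll":[0,0,0,0,0,0,0,0,0,0]}'
python3 -m inch '{"travel":[[-0.073,-2.21,0],[-0.073,-2.21,0],[-0.073,-2.21,0],[-0.073,-2.21,0],[-0.073,-2.21,0],[-0.073,-2.21,0],[-0.073,-2.21,0],[-0.073,-2.21,0],[-0.073,-2.21,0],[-0.073,-2.21,0]],"roll":[0,0,0,0,0,0,0,0,0,0]}'
python3 -c "
from h import *
im=get_image('wrist');cv2.imwrite('pics/w2.png',im[:,:,::-1]);np.save('w2.npy',camera_model('wrist'),allow_pickle=True)
go(643,101,46,-24.5)
im=get_image('top');cv2.imwrite('pics/t2.png',im[:,:,::-1])"
```

```text
t: 21.08
position: [473.1, -306.9, 41.7]
eef_rot: [0.978, 0.208, 0.0, 0.0]
contact_force: [0.7, 1.2, 1.0]
gripper_width: 68.8
grasp_force: 0.0
t: 21.92
position: [473.5, -307.3, 188.1]
eef_rot: [0.978, 0.208, 0.001, 0.001]
contact_force: [0.0, 0.8, 1.1]
gripper_width: 68.9
grasp_force: 0.0
t: 22.75
position: [472.9, -306.8, 185.9]
eef_rot: [0.976, -0.216, -0.0, 0.0]
contact_force: [-1.2, -0.0, -0.2]
gripper_width: 68.8
grasp_force: 0.0
t: 23.58
position: [559.0, -102.0, 185.9]
eef_rot: [0.977, -0.214, -0.0, 0.0]
contact_force: [0.7, 0.1, -0.4]
gripper_width: 68.9
grasp_force: 0.0
t: 24.42
position: [644.7, 101.8, 185.8]
eef_rot: [0.977, -0.214, -0.0, 0.0]
contact_force: [1.1, -0.4, -0.5]
gripper_width: 69.1
grasp_force: 0.0
t 24.47 pos [645.6 105.7 185.6] yaw -24.6 w 68.7 roll -0.001 then travel cm [-0.04  0.57 13.96]
```

View pics/w2.png

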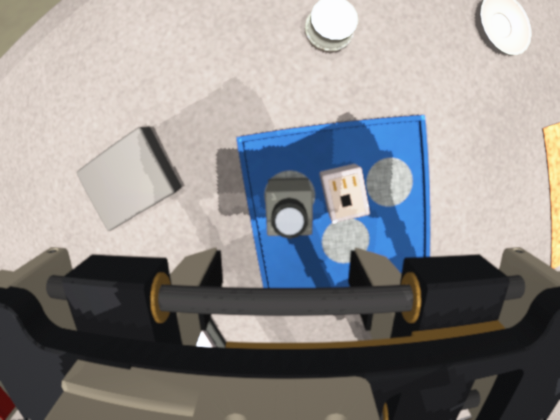

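The camera body spans columns 265–312 with its edges parallel to the image, so the yaw matches. The lens is at (290,219), between the fingers.

```bash
python3 -c "
from h import *
m=np.load('w2.npy',allow_pickle=True).item()
print(plane('wrist',(290,219),98,m).round(1),plane('wrist',(345,195),37.5,m).round(1))
for n,p in(('o',(347,240)),('e',(389,182))):print(n,plane('wrist',p,8,m).round(1))
go(643,101,46,-24.5)"
python3 -m inch '{"travel":[[0,0,0],[0,0,0],[0,0,0],[0,0,0],[0,0,0],[0,0,0],[0,0,0],[0,0,0],[0,0,0],[0,0,0]],"roll":[0,0,0,0,0,0,0,0,0,0]}'
```

```text
[643.1 102.   98. ] [625.9  50.1  37.5]
o [568.6  64.7   8. ]
e [611.   -2.5   8. ]
t 24.52 pos [644.9 103.8 185.5] yaw -24.5 w 69.2 roll -0.000 then travel cm [-0.06  0.34 13.95]
t: 25.35
position: [644.5, 100.7, 185.7]
eef_rot: [0.977, -0.214, -0.0, 0.0]
contact_force: [-0.3, 0.9, -0.2]
gripper_width: 68.7
grasp_force: 0.0
```

```bash
python3 -m inch '{"travel":[[-0.1,0,0.8],[0,0,1.5],[0,0,1.6],[0,0,1.6],[0,0,1.6],[0,0,1.6],[0,0,1.6],[0,0,1.6],[0,0,1.4],[0,0,0.7]],"roll":[0,0,0,0,0,0,0,0,0,0]}'
python3 -m inch '{"travel":[[0,0,0],[0,0,0],[0,0,0],[0,0,0],[0,0,0],[0,0,0],[0,0,0],[0,0,0],[0,0,0],[0,0,0]],"roll":[0,0,0,0,0,0,0,0,0,0]}' 0 20
python3 -m inch '{"travel":[[0,0,-0.6],[0,0,-1.2],[0,0,-1.5],[0,0,-1.5],[0,0,-1.5],[0,0,-1.5],[0,0,-1.5],[0,0,-1.5],[0,0,-1.5],[0,0,-0.7]],"roll":[0,0,0,0,0,0,0,0,0,0]}'
python3 -c "
from h import *
go(402,-300,46,-24.5)"
```

```text
t: 26.18
position: [642.2, 101.2, 43.0]
eef_rot: [0.977, -0.214, -0.002, 0.0]
contact_force: [0.2, -0.6, 0.4]
gripper_width: 68.8
grasp_force: 0.0
t: 27.02
position: [644.1, 101.0, 46.7]
eef_rot: [0.977, -0.214, 0.001, -0.0]
contact_force: [-1.2, -1.8, 6.0]
gripper_width: 39.9
grasp_force: 20.0
t: 27.85
position: [644.3, 101.4, 178.5]
eef_rot: [0.977, -0.214, 0.002, -0.0]
contact_force: [0.3, 0.5, -2.3]
gripper_width: 39.5
grasp_force: 20.0
t 27.85 pos [644.3 101.4 178.5] yaw -24.7 w 39.5 roll -0.003 then travel cm [-5.45 46.59 13.16]
```

```bash
python3 -m inch '{"travel":[[-0.12,1.03,0],[-0.24,2.07,0],[-0.303,2.588,0],[-0.303,2.588,0],[-0.303,2.588,0],[-0.303,2.588,0],[-0.303,2.588,0],[-0.303,2.588,0],[-0.303,2.588,0],[-0.303,2.588,0]],"roll":[0,0,0,0,0,0,0,0,0,0]}'
python3 -m inch '{"travel":[[-0.303,2.588,0],[-0.303,2.588,0],[-0.303,2.588,0],[-0.303,2.588,0],[-0.303,2.588,0],[-0.303,2.588,0],[-0.303,2.588,0],[-0.303,2.588,0],[-0.15,1.29,0],[-0.09,0.78,0]],"roll":[0,0,0,0,0,0,0,0,0,0]}'
python3 -m inch '{"travel":[[0,0,0],[0,0,0],[0,0,0],[0,0,0],[0,0,0.8],[0,0,1.6],[0,0,1.8],[0,0,1.8],[0,0,1.8],[0,0,1.0]],"roll":[0,0,0,0,0,0,0,0,0,0]}'
python3 -m inch '{"travel":[[0,0,1],[0,0,1],[0,0,0.8],[0,0,0.6],[0,0,0.4],[0,0,0.3],[0,0,0.2],[0,0,0.1],[0,0,0.05],[0,0,0.05]],"roll":[0,0,0,0,0,0,0,0,0,0]}'
python3 -m inch '{"travel":[[0,0,0.05],[0,0,0.05],[0,0,0],[0,0,0],[0,0,0],[0,0,0],[0,0,0],[0,0,0],[0,0,0],[0,0,0]],"roll":[0,0,0,0,0,0,0,0,0,0]}'
python3 -c "
from h import *
go(402,-300,46,-24.5)"
```

```text
t: 28.68
position: [516.9, -104.5, 174.8]
eef_rot: [0.977, -0.214, -0.001, 0.0]
contact_force: [0.6, -1.8, -2.5]
gripper_width: 39.9
grasp_force: 20.0
t: 29.52
position: [397.4, -300.4, 175.0]
eef_rot: [0.977, -0.215, -0.001, -0.0]
contact_force: [0.1, 0.2, -2.0]
gripper_width: 39.8
grasp_force: 20.0
t: 30.35
position: [398.9, -297.9, 85.4]
eef_rot: [0.977, -0.213, -0.001, -0.001]
contact_force: [-0.8, 0.8, -2.8]
gripper_width: 39.8
grasp_force: 20.0
t: 31.18
position: [399.6, -299.4, 43.0]
eef_rot: [0.977, -0.214, 0.0, 0.0]
contact_force: [-0.9, 0.0, -2.4]
gripper_width: 40.1
grasp_force: 20.0
t: 32.02
position: [399.7, -299.5, 42.7]
eef_rot: [0.977, -0.214, 0.0, 0.0]
contact_force: [-1.4, 1.9, 5.1]
gripper_width: 39.9
grasp_force: 20.0
t 32.02 pos [ 399.7 -299.5   42.7] yaw -24.7 w 39.9 roll -0.004 then travel cm [ 0.24 -0.05 -0.33]
```

```bash
python3 -m inch '{"travel":[[0,0,0],[0,0,0],[0,0,0],[0,0,0],[0,0,0],[0,0,0],[0,0,0],[0,0,0],[0,0,0],[0,0,0]],"roll":[0,0,0,0,0,0,0,0,0,0]}' 0.75
python3 -m inch '{"travel":[[0,0,-0.8],[0,0,-1.4],[0,0,-1.6],[0,0,-1.6],[0,0,-1.6],[0,0,-1.6],[0,0,-1.6],[0,0,-1.6],[0,0,-1.6],[0,0,-1]],"roll":[0,0,0,0,0,0,0,0,0,0]}'
python3 -m inch '{"travel":[[0,0,0],[0,0,0],[0,0,0],[0,0,0],[0,0,0],[0.796,-1.917,0],[0.796,-1.917,0],[0.796,-1.917,0],[0.796,-1.917,0],[0.796,-1.917,0]],"roll":[-0.082,-0.082,-0.082,0,0,0,0,0,0,0]}'
python3 -m inch '{"travel":[[0.796,-1.917,0],[0.796,-1.917,0],[0.796,-1.917,0],[0.796,-1.917,0],[0.796,-1.917,0],[0.796,-1.917,0],[0.796,-1.917,0],[0.796,-1.917,0],[0.796,-1.917,0],[0.796,-1.917,0]],"roll":[0,0,0,0,0,0,0,0,0,0]}'
python3 -m inch '{"travel":[[0.796,-1.917,0],[0.796,-1.917,0],[0.796,-1.917,0],[0.796,-1.917,0],[0.796,-1.917,0],[0,0,0],[0,0,0],[0,0,0],[0,0,0],[0,0,0]],"roll":[0,0,0,0,0,0,0,0,0,0]}'
python3 -c "
from h import *
im=get_image('wrist');cv2.imwrite('pics/w3.png',im[:,:,::-1]);np.save('w3.npy',camera_model('wrist'),allow_pickle=True)
go(626,48.5,16,-10.5)
im=get_image('top');cv2.imwrite('pics/t3.png',im[:,:,::-1])"
```

```text
t: 32.85
position: [399.4, -299.2, 41.7]
eef_rot: [0.977, -0.214, -0.0, 0.0]
contact_force: [-0.5, -0.4, -0.2]
gripper_width: 69.0
grasp_force: 0.0
t: 33.68
position: [399.8, -299.5, 188.0]
eef_rot: [0.977, -0.214, 0.001, 0.001]
contact_force: [0.9, -0.5, 1.0]
gripper_width: 68.9
grasp_force: 0.0
t: 34.52
position: [456.6, -211.5, 185.9]
eef_rot: [0.996, -0.094, 0.0, 0.0]
contact_force: [-0.2, -0.1, 0.3]
gripper_width: 68.7
grasp_force: 0.0
t: 35.35
position: [570.1, -37.6, 185.8]
eef_rot: [0.996, -0.094, -0.0, 0.0]
contact_force: [0.9, 0.9, 0.2]
gripper_width: 69.1
grasp_force: 0.0
t: 36.18
position: [626.2, 47.4, 185.8]
eef_rot: [0.996, -0.093, -0.0, 0.0]
contact_force: [0.1, -0.6, 0.4]
gripper_width: 68.9
grasp_force: 0.0
t 36.23 pos [626.3  47.5 185.9] yaw -10.7 w 69.1 roll -0.003 then travel cm [-0.05 -0.1  16.99]
```

View pics/w3.png

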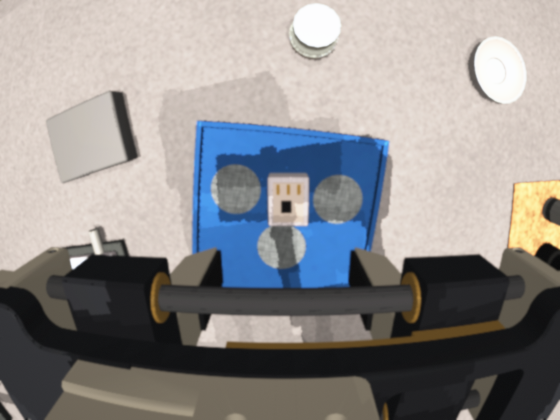

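View pics/t3.png

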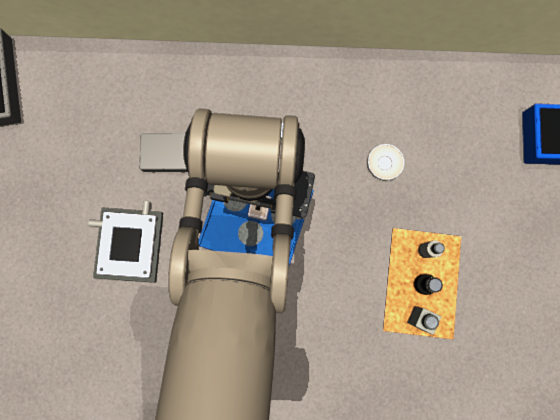

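In the wrist view the carrier is square at (288,200), with felt spots at (236,189), (282,247) and (338,198). The top view shows all three optics upright on the mat.

```bash
python3 -c "
from h import *
m=np.load('w3.npy',allow_pickle=True).item()
for p,z in(((288.5,200),37.5),((236,189),8),((282,247),8),((338,198),8)):print(plane('wrist',p,z,m).round(1))
im=cv2.imread('pics/w3.png');k=((im[:,:,2]>150)).astype(np.uint8);b=np.zeros_like(k);b[165:235,262:315]=1
c=big(k*b);P=np.array([plane('wrist',q[0],37.5,m)[:2] for q in c],np.float32);print(cv2.minAreaRect(P))
"
```

```text
[625.3  43.7  37.5]
[640.4  97.3   8. ]
[566.7  61.6   8. ]
[610.6  -7.8   8. ]
((624.4484252929688, 44.3638916015625), (39.1801643371582, 49.11231994628906), 79.31368255615234)
```

```bash
python3 -m inch '{"travel":[[0,0.1,0.8],[0,0,1.6],[0,0,2],[0,0,2.2],[0,0,2.2],[0,0,2.2],[0,0,2.2],[0,0,1.8],[0,0,1.0],[0,0,0.6]],"roll":[0,0,0,0,0,0,0,0,0,0]}'
python3 -m inch '{"travel":[[0,0,0.2],[0,0,0.2],[0,0,0.2],[0,0,0],[0,0,0],[0,0,0],[0,0,0],[0,0,0],[0,0,0],[0,0,0]],"roll":[0,0,0,0,0,0,0,0,0,0]}'
python3 -c "
from h import *
go(626.5,46.3,12.5,-10.7)"
```

```text
t: 37.12
position: [625.3, 47.1, 17.8]
eef_rot: [0.996, -0.093, -0.001, 0.0]
contact_force: [0.0, 0.4, 0.2]
gripper_width: 68.9
grasp_force: 0.0
t: 37.95
position: [626.4, 47.3, 13.8]
eef_rot: [0.996, -0.092, 0.0, 0.0]
contact_force: [0.1, 0.9, -0.2]
gripper_width: 68.8
grasp_force: 0.0
t 37.95 pos [626.4  47.3  13.8] yaw -10.6 w 68.8 roll 0.002 then travel cm [0.03 0.1  0.13]
```

```bash
python3 -m inch '{"travel":[[0,0,0],[0,0,0],[0,0,0],[0,0,0],[0,0,0],[0,0,0],[0,0,0],[0,0,0],[0,0,0],[0,0,0]],"roll":[0,0,0,0,0,0,0,0,0,0]}' 0 20
python3 -m inch '{"travel":[[0,0,-0.6],[0,0,-1.1],[0,0,-1.4],[0,0,-1.4],[0,0,-1.4],[0,0,-1.4],[0,0,-1.4],[0,0,-1.4],[0,0,-1.2],[0,0,-0.7]],"roll":[0,0,0,0,0,0,0,0,0,0]}'
python3 -m inch '{"travel":[[0,0,0],[0,0,0],[0,0,0],[0,0,0],[-0.35,-0.968,0],[-0.704,-1.936,0],[-0.704,-1.936,0],[-0.704,-1.936,0],[-0.704,-1.936,0],[-0.704,-1.936,0]],"roll":[-0.037,-0.037,-0.037,-0.037,0,0,0,0,0,0]}'
python3 -m inch '{"travel":[[-0.704,-1.936,0],[-0.704,-1.936,0],[-0.704,-1.936,0],[-0.704,-1.936,0],[-0.704,-1.936,0],[-0.704,-1.936,0],[-0.704,-1.936,0],[-0.704,-1.936,0],[-0.35,-0.968,0],[0,0,0]],"roll":[0,0,0,0,0,0,0,0,0,0]}'
python3 -m inch '{"travel":[[0,0,0],[0,0,0],[0,0,0],[0,0,0],[0,0,0],[0,0,0],[0,0,0],[0,0,0],[0,0,0],[0,0,0]],"roll":[0,0,0,0,0,0,0,0,0,0]}'
python3 -c "
from h import *
go(538.3,322,40,-2.2)
im=get_image('wrist');cv2.imwrite('pics/w4.png',im[:,:,::-1]);np.save('w4.npy',camera_model('wrist'),allow_pickle=True)"
```

```text
t: 38.78
position: [626.3, 47.3, 13.7]
eef_rot: [0.996, -0.092, 0.0, 0.0]
contact_force: [-0.7, -0.6, -0.2]
gripper_width: 40.0
grasp_force: 20.0
t: 39.62
position: [627.1, 47.5, 136.4]
eef_rot: [0.996, -0.092, 0.002, -0.0]
contact_force: [-0.3, -0.8, -1.4]
gripper_width: 40.0
grasp_force: 20.0
t: 40.45
position: [590.8, 156.8, 133.9]
eef_rot: [1.0, -0.019, -0.0, -0.0]
contact_force: [-0.1, 1.3, -1.4]
gripper_width: 39.5
grasp_force: 20.0
t: 41.28
position: [536.6, 324.2, 133.8]
eef_rot: [1.0, -0.017, -0.0, -0.0]
contact_force: [-0.4, -0.2, -1.4]
gripper_width: 40.1
grasp_force: 20.0
t: 42.12
position: [537.9, 321.8, 133.7]
eef_rot: [1.0, -0.019, -0.0, 0.0]
contact_force: [0.1, 0.3, -1.9]
gripper_width: 39.5
grasp_force: 20.0
t 42.12 pos [537.9 321.8 133.7] yaw -2.1 w 39.5 roll 0.001 then travel cm [ 0.04 -0.02  9.37]
```

View pics/w4.png

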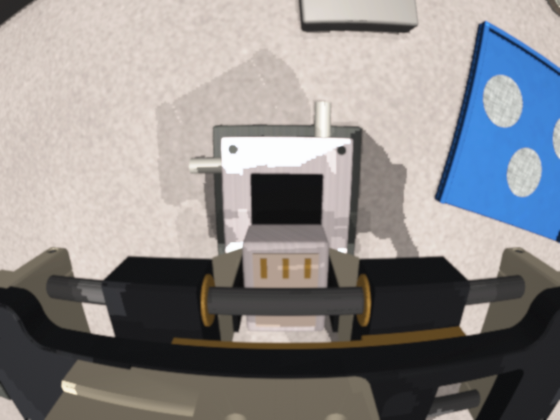

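The pad spans columns 251–323 with its far edge at row 174. The held carrier spans columns 245–327 with its far top edge at row 228, so it is laterally centred and square.

```bash
python3 -c "
from h import *
m=np.load('w4.npy',allow_pickle=True).item()
print(plane('wrist',(251,174),30,m).round(1),plane('wrist',(323,174),30,m).round(1),plane('wrist',(245,228),157.5,m).round(1),plane('wrist',(327,228),157.5,m).round(1))"
```

```text
[571.4 347.9  30. ] [569.3 289.2  30. ] [567.7 337.7 157.5] [566.4 301.8 157.5]
```

```bash
python3 -m inch '{"travel":[[-0.1,0,0.6],[-0.1,0,1.1],[0,0,1.3],[0,0,1.4],[0,0,1.4],[0,0,1.3],[0,0,1.1],[0,0,0.7],[0,0,0.4],[0,0,0.2]],"roll":[0,0,0,0,0,0,0,0,0,0]}'
python3 -m inch '{"travel":[[0,0,0.05],[0,0,0.05],[0,0,0.05],[0,0,0.05],[0,0,0],[0,0,0],[0,0,0],[0,0,0],[0,0,0],[0,0,0]],"roll":[0,0,0,0,0,0,0,0,0,0]}'
```

```text
t: 43.0
position: [535.7, 321.8, 37.9]
eef_rot: [1.0, -0.019, -0.0, 0.0]
contact_force: [0.4, -0.2, -2.1]
gripper_width: 40.0
grasp_force: 20.0
t: 43.83
position: [536.0, 321.9, 36.7]
eef_rot: [1.0, -0.019, 0.0, 0.0]
contact_force: [0.0, -0.0, -2.1]
gripper_width: 40.2
grasp_force: 20.0
```

```bash
python3 -m inch '{"travel":[[0,0,0.05],[0,0,0.05],[0,0,0.05],[0,0,0],[0,0,0],[0,0,0],[0,0,0],[0,0,0],[0,0,0],[0,0,0]],"roll":[0,0,0,0,0,0,0,0,0,0]}'
```

```text
t: 44.67
position: [536.0, 321.9, 35.6]
eef_rot: [1.0, -0.019, 0.0, 0.0]
contact_force: [-1.8, -1.0, 4.7]
gripper_width: 40.1
grasp_force: 20.0
```

```bash
python3 -m inch '{"travel":[[0,0,0],[0,0,0],[0,0,0],[0,0,0],[0,0,0],[0,0,0],[0,0,0],[0,0,0],[0,0,0],[0,0,0]],"roll":[0,0,0,0,0,0,0,0,0,0]}' 0.75
python3 -m inch '{"travel":[[0,0,-0.6],[0,0,-1.2],[0,0,-1.6],[0,0,-1.8],[0,0,-1.8],[0,0,-1.8],[0,0,-1.8],[0,0,-1.8],[0,0,-1.8],[0,0,-1]],"roll":[0,0,0,0,0,0,0,0,0,0]}'
python3 -m inch '{"travel":[[0,0,0],[0,0,0],[0,0,0],[0,0,0],[0,2.5,0],[0,2.5,0],[0,2.5,0],[0,2.5,0],[0,2.5,0],[0,2.5,0]],"roll":[0.098,0.098,0.098,0.098,0,0,0,0,0,0]}'
python3 -c "
from h import *
im=get_image('top');cv2.imwrite('pics/t5.png',im[:,:,::-1])
cv2.imwrite('pics/t5c.png',cv2.resize(np.hstack([im[195:295,85:175],im[220:350,375:475][:100]])[:,:,::-1],None,fx=4,fy=4,interpolation=cv2.INTER_CUBIC))
go(399.7,-299.5,46,-24.6)"
```

```text
t: 45.5
position: [536.0, 321.9, 35.2]
eef_rot: [1.0, -0.019, 0.0, 0.0]
contact_force: [-0.2, 0.4, -0.1]
gripper_width: 68.9
grasp_force: 0.0
t: 46.33
position: [536.8, 322.3, 190.9]
eef_rot: [1.0, -0.019, 0.002, -0.001]
contact_force: [0.8, -0.5, 0.2]
gripper_width: 69.0
grasp_force: 0.0
t: 47.17
position: [472.9, 184.5, 187.7]
eef_rot: [0.977, -0.213, 0.0, -0.0]
contact_force: [0.6, 0.3, -0.1]
gripper_width: 68.9
grasp_force: 0.0
t 47.22 pos [470.9 181.4 187.6] yaw -24.6 w 69.0 roll -0.001 then travel cm [13.55 46.65 14.29]
```

View pics/t5c.png

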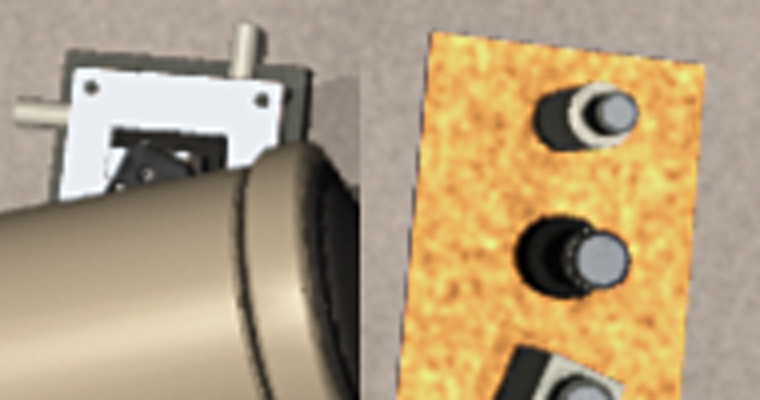

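The arm hides most of the carrier in this view; the objective and eyepiece stand upright on the mat. I'll check the carrier from over the mat.

```bash
python3 -m inch '{"travel":[[0.67,2.355,0],[0.67,2.355,0],[0.67,2.355,0],[0.67,2.355,0],[0.67,2.355,0],[0.67,2.355,0],[0.67,2.355,0],[0.67,2.355,0],[0.67,2.355,0],[0.67,2.355,0]],"roll":[0,0,0,0,0,0,0,0,0,0]}'
python3 -m inch '{"travel":[[0.67,2.355,0],[0.67,2.355,0],[0.67,2.355,0],[0.67,2.355,0],[0.67,2.355,0],[0.67,2.355,0],[0.67,2.355,0],[0.67,2.355,0],[0.67,2.355,0],[0.67,2.355,0]],"roll":[0,0,0,0,0,0,0,0,0,0]}'
python3 -m inch '{"travel":[[0,0,0],[0,0,0],[0,0,0],[0,0,0],[0,0,0],[0,0,0],[0,0,0],[0,0,0],[0,0,0],[0,0,0]],"roll":[0,0,0,0,0,0,0,0,0,0]}'
python3 - <<'E'
from h import *
go(399.7,-299.5,46,-24.6)
im=get_image('top')
cv2.imwrite('pics/t6.png',cv2.resize(im[200:290,85:175,::-1],None,fx=6,fy=6,interpolation=cv2.INTER_CUBIC))
E
```

```text
t: 48.05
position: [436.3, -57.6, 187.8]
eef_rot: [0.977, -0.213, 0.0, 0.0]
contact_force: [0.2, -0.6, 0.2]
gripper_width: 69.1
grasp_force: 0.0
t: 48.88
position: [399.2, -299.7, 187.8]
eef_rot: [0.977, -0.213, 0.0, 0.0]
contact_force: [-0.3, 0.8, -0.1]
gripper_width: 69.1
grasp_force: 0.0
t: 49.72
position: [399.4, -298.4, 187.2]
eef_rot: [0.977, -0.213, 0.0, 0.0]
contact_force: [-0.6, 0.8, -0.0]
gripper_width: 68.5
grasp_force: 0.0
t 49.72 pos [ 399.4 -298.4  187.2] yaw -24.6 w 68.5 roll 0.000 then travel cm [ 0.07  0.09 14.12]
```

View pics/t6.png

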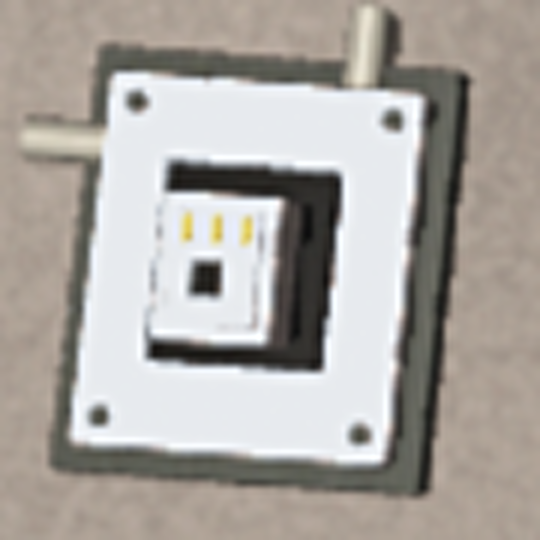

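The carrier's top is centred at about (217,269) and the pad's corners are (168,162), (341,175), (322,368) and (146,357). I'll correct for the height parallax.

```bash
python3 - <<'E'
from h import *
f=lambda p:(85+(p[0]+.5)/6-.5,200+(p[1]+.5)/6-.5)
for z,q in((59.5,((163,195),(287,200),(270,343),(147,338))),(30,((168,162),(341,175),(322,368),(146,357)))):
    c=np.array([plane("top",f(p),z)[:2] for p in q]);d=c[1]-c[2]+c[0]-c[3];print(c.mean(0).round(1),np.degrees(np.arctan2(d[1],d[0])).round(1))
E
```

```text
[535.1 321.3] -2.7
[538.1 321. ] -2.2
```

```bash
python3 -m inch '{"travel":[[0,0.1,0.8],[0,0,1.5],[0,0,1.6],[0,0,1.7],[0,0,1.7],[0,0,1.7],[0,0,1.7],[0,0,1.7],[0,0,1.4],[0,0,0.7]],"roll":[0,0,0,0,0,0,0,0,0,0]}'
python3 -m inch '{"travel":[[0,0,0],[0,0,0],[0,0,0],[0,0,0],[0,0,0],[0,0,0],[0,0,0],[0,0,0],[0,0,0],[0,0,0]],"roll":[0,0,0,0,0,0,0,0,0,0]}' 0 20
python3 -m inch '{"travel":[[0,0,-0.6],[0,0,-1.2],[0,0,-1.5],[0,0,-1.6],[0,0,-1.6],[0,0,-1.6],[0,0,-1.6],[0,0,-1.6],[0,0,-1.5],[0,0,-0.7]],"roll":[0,0,0,0,0,0,0,0,0,0]}'
python3 -c "
from h import *
go(644.1,101,46,-24.6)"
```

```text
t: 50.6
position: [398.0, -298.7, 40.0]
eef_rot: [0.977, -0.213, -0.001, -0.001]
contact_force: [-0.7, 0.0, 0.9]
gripper_width: 68.6
grasp_force: 0.0
t: 51.43
position: [399.4, -299.8, 43.0]
eef_rot: [0.977, -0.213, 0.001, 0.0]
contact_force: [0.2, -0.7, 5.2]
gripper_width: 39.8
grasp_force: 20.0
t: 52.27
position: [399.2, -299.7, 179.0]
eef_rot: [0.977, -0.213, 0.001, 0.001]
contact_force: [1.0, 0.5, -1.8]
gripper_width: 39.8
grasp_force: 20.0
t 52.27 pos [ 399.2 -299.7  179. ] yaw -24.6 w 39.8 roll 0.000 then travel cm [  5.56 -46.63  13.27]
```

```bash
python3 -m inch '{"travel":[[0.12,-1.03,0],[0.24,-2.07,0],[0.308,-2.588,0],[0.308,-2.588,0],[0.308,-2.588,0],[0.308,-2.588,0],[0.308,-2.588,0],[0.308,-2.588,0],[0.308,-2.588,0],[0.308,-2.588,0]],"roll":[0,0,0,0,0,0,0,0,0,0]}'
python3 -m inch '{"travel":[[0.308,-2.588,0],[0.308,-2.588,0],[0.308,-2.588,0],[0.308,-2.588,0],[0.308,-2.588,0],[0.308,-2.588,0],[0.308,-2.588,0],[0.308,-2.588,0],[0.15,-1.29,0],[0.09,-0.78,0]],"roll":[0,0,0,0,0,0,0,0,0,0]}'
python3 -m inch '{"travel":[[0,0,0],[0,0,0],[0,0,0],[0,0,0],[0,0,0.8],[0,0,1.6],[0,0,1.8],[0,0,1.8],[0,0,1.8],[0,0,1.0]],"roll":[0,0,0,0,0,0,0,0,0,0]}'
python3 -m inch '{"travel":[[0,0,1],[0,0,0.8],[0,0,0.4],[0,0,0],[0,0,0],[0,0,0],[0,0,0],[0,0,0],[0,0,0],[0,0,0]],"roll":[0,0,0,0,0,0,0,0,0,0]}'
python3 -c "
from h import *
go(644.1,101,46.9,-24.6)"
```

```text
t: 53.1
position: [523.5, -92.5, 175.8]
eef_rot: [0.977, -0.213, -0.001, -0.0]
contact_force: [0.9, -1.5, -3.2]
gripper_width: 39.8
grasp_force: 20.0
t: 53.93
position: [642.7, 103.8, 175.1]
eef_rot: [0.977, -0.212, -0.001, 0.0]
contact_force: [-1.0, -0.3, -1.9]
gripper_width: 40.0
grasp_force: 20.0
t: 54.77
position: [641.7, 100.4, 86.6]
eef_rot: [0.977, -0.213, -0.002, 0.0]
contact_force: [-1.0, 0.6, -2.6]
gripper_width: 40.0
grasp_force: 20.0
t: 55.6
position: [643.2, 101.1, 67.5]
eef_rot: [0.977, -0.213, 0.0, 0.0]
contact_force: [-0.3, -0.5, -1.9]
gripper_width: 39.9
grasp_force: 20.0
t 55.60 pos [643.2 101.1  67.5] yaw -24.6 w 39.9 roll 0.000 then travel cm [ 0.09 -0.03  2.06]
```

```bash
python3 -m inch '{"travel":[[0.07,0,0.5],[0,0,0.5],[0,0,0.4],[0,0,0.3],[0,0,0.15],[0,0,0.05],[0,0,0],[0,0,0],[0,0,0],[0,0,0]],"roll":[0,0,0,0,0,0,0,0,0,0]}'
python3 -m inch '{"travel":[[0,0,0.05],[0,0,0.05],[0,0,0],[0,0,0],[0,0,0],[0,0,0],[0,0,0],[0,0,0],[0,0,0],[0,0,0]],"roll":[0,0,0,0,0,0,0,0,0,0]}'
```

```text
t: 56.43
position: [643.9, 100.8, 48.5]
eef_rot: [0.977, -0.213, 0.0, -0.0]
contact_force: [-0.1, -0.2, -2.8]
gripper_width: 40.0
grasp_force: 20.0
t: 57.27
position: [643.7, 100.8, 47.2]
eef_rot: [0.977, -0.213, 0.0, 0.0]
contact_force: [-0.8, 1.3, -1.7]
gripper_width: 40.1
grasp_force: 20.0
```

```bash
python3 -m inch '{"travel":[[0,0,0.05],[0,0,0.05],[0,0,0],[0,0,0],[0,0,0],[0,0,0],[0,0,0],[0,0,0],[0,0,0],[0,0,0]],"roll":[0,0,0,0,0,0,0,0,0,0]}'
```

```text
t: 58.1
position: [643.8, 100.8, 47.0]
eef_rot: [0.977, -0.213, 0.0, 0.0]
contact_force: [-3.2, 0.6, 5.4]
gripper_width: 39.7
grasp_force: 20.0
```

```bash
python3 -m inch '{"travel":[[0,0,0],[0,0,0],[0,0,0],[0,0,0],[0,0,0],[0,0,0],[0,0,0],[0,0,0],[0,0,0],[0,0,0]],"roll":[0,0,0,0,0,0,0,0,0,0]}' 0.7
python3 -m inch '{"travel":[[0,0,-0.8],[0,0,-1.4],[0,0,-1.6],[0,0,-1.6],[0,0,-1.6],[0,0,-1.6],[0,0,-1.6],[0,0,-1.6],[0,0,-1.4],[0,0,-0.8]],"roll":[0,0,0,0,0,0,0,0,0,0]}'
python3 -m inch '{"travel":[[0,0,0],[0,0,0],[0,0,0],[0,0,0],[0,0,0],[0,0,0],[0,0,0],[0,0,0],[0,0,0],[0,0,0]],"roll":[-0.085,-0.085,-0.085,-0.085,-0.085,-0.085,-0.085,-0.085,-0.085,-0.083]}'
python3 -m inch '{"travel":[[-1.61,1.517,0],[-1.61,1.517,0],[-1.61,1.517,0],[-1.61,1.517,0],[-1.61,1.517,0],[-1.61,1.517,0],[-1.61,1.517,0],[-1.61,1.517,0],[-1.61,1.517,0],[-1.61,1.517,0]],"roll":[0,0,0,0,0,0,0,0,0,0]}'
python3 -m inch '{"travel":[[-1.61,1.517,0],[-1.61,1.517,0],[-1.61,1.517,0],[-1.61,1.517,0],[-1.61,1.517,0],[-1.61,1.517,0],[-1.61,1.517,0],[-1.61,1.517,0],[-1.61,1.517,0],[-1.61,1.517,0]],"roll":[0,0,0,0,0,0,0,0,0,0]}'
python3 -m inch '{"travel":[[0,0,0],[0,0,0],[0,0,0],[0,0,0],[0,0,0],[0,0,0],[0,0,0],[0,0,0],[0,0,0],[0,0,0]],"roll":[0,0,0,0,0,0,0,0,0,0]}'
python3 -c "
from h import *
go(473.2,-307,42,24)"
```

```text
t: 58.93
position: [643.7, 100.8, 46.2]
eef_rot: [0.977, -0.213, 0.0, 0.0]
contact_force: [0.2, 0.2, 0.2]
gripper_width: 64.0
grasp_force: 0.0
t: 59.77
position: [644.4, 100.9, 188.9]
eef_rot: [0.977, -0.213, 0.002, -0.0]
contact_force: [0.3, -0.6, 0.7]
gripper_width: 64.4
grasp_force: 0.0
t: 60.6
position: [643.5, 100.8, 186.2]
eef_rot: [0.978, 0.21, -0.0, -0.0]
contact_force: [0.0, 0.2, -0.9]
gripper_width: 64.4
grasp_force: 0.0
t: 61.43
position: [557.7, -104.2, 186.4]
eef_rot: [0.978, 0.208, 0.0, 0.0]
contact_force: [0.3, -0.5, 0.2]
gripper_width: 64.1
grasp_force: 0.0
t: 62.27
position: [472.3, -308.2, 186.4]
eef_rot: [0.978, 0.208, -0.0, 0.0]
contact_force: [-1.0, 0.0, -0.7]
gripper_width: 64.3
grasp_force: 0.0
t: 63.1
position: [473.0, -307.2, 186.2]
eef_rot: [0.978, 0.208, -0.0, 0.0]
contact_force: [0.1, -0.6, -1.2]
gripper_width: 64.5
grasp_force: 0.0
t 63.10 pos [ 473.  -307.2  186.2] yaw 24.0 w 64.5 roll 0.000 then travel cm [ 3.000e-02 -1.000e-02  1.442e+01]
```

```bash
python3 -m inch '{"travel":[[0,0,0.8],[0,0,1.5],[0,0,1.6],[0,0,1.7],[0,0,1.7],[0,0,1.7],[0,0,1.7],[0,0,1.6],[0,0,1.4],[0,0,0.7]],"roll":[0,0,0,0,0,0,0,0,0,0]}'
python3 -m inch '{"travel":[[0,0,0],[0,0,0],[0,0,0],[0,0,0],[0,0,0],[0,0,0],[0,0,0],[0,0,0],[0,0,0],[0,0,0]],"roll":[0,0,0,0,0,0,0,0,0,0]}' 0 20
python3 -m inch '{"travel":[[0,0,-0.6],[0,0,-1.2],[0,0,-1.5],[0,0,-1.6],[0,0,-1.6],[0,0,-1.6],[0,0,-1.6],[0,0,-1.6],[0,0,-1.5],[0,0,-0.7]],"roll":[0,0,0,0,0,0,0,0,0,0]}'
python3 -m inch '{"travel":[[0.55,-0.49,0],[1.11,-0.97,0],[1.39,-1.214,0],[1.39,-1.214,0],[1.39,-1.214,0],[1.39,-1.214,0],[1.39,-1.214,0],[1.39,-1.214,0],[1.39,-1.214,0],[1.39,-1.214,0]],"roll":[0,0,0,0,0,0,0,0,0,0]}'
python3 -m inch '{"travel":[[1.39,-1.214,0],[1.39,-1.214,0],[1.39,-1.214,0],[1.39,-1.214,0],[1.39,-1.214,0],[1.39,-1.214,0],[1.39,-1.214,0],[1.39,-1.214,0],[0.69,-0.61,0],[0.42,-0.36,0]],"roll":[0,0,0,0,0,0,0,0,0,0]}'
python3 -m inch '{"travel":[[0,0,0],[0,0,0],[0,0,0],[0,0,0],[0,0,0.8],[0,0,1.6],[0,0,1.8],[0,0,1.8],[0,0,1.8],[0,0,1.0]],"roll":[0,0,0,0,0,0,0,0,0,0]}'
python3 -m inch '{"travel":[[0,0,1],[0,0,0.8],[0,0,0.4],[0,0,0],[0,0,0],[0,0,0],[0,0,0],[0,0,0],[0,0,0],[0,0,0]],"roll":[0,0,0,0,0,0,0,0,0,0]}'
python3 -c "
from h import *
go(612.6,-5.9,46.9,24)"
```

```text
t: 63.93
position: [471.9, -306.6, 39.9]
eef_rot: [0.978, 0.208, -0.001, -0.001]
contact_force: [-1.5, -0.1, 0.4]
gripper_width: 64.2
grasp_force: 0.0
t: 64.77
position: [473.2, -307.5, 42.8]
eef_rot: [0.978, 0.208, 0.0, 0.0]
contact_force: [-0.5, 0.8, 5.5]
gripper_width: 29.5
grasp_force: 20.0
t: 65.6
position: [473.3, -307.7, 179.1]
eef_rot: [0.978, 0.208, 0.001, 0.001]
contact_force: [0.7, -0.4, -1.6]
gripper_width: 29.9
grasp_force: 20.0
t: 66.43
position: [543.9, -151.6, 175.8]
eef_rot: [0.978, 0.208, -0.001, -0.001]
contact_force: [-0.3, -0.1, -1.4]
gripper_width: 29.5
grasp_force: 20.0
t: 67.27
position: [612.3, -4.3, 175.9]
eef_rot: [0.978, 0.209, -0.001, -0.0]
contact_force: [-1.0, -0.3, -1.1]
gripper_width: 29.6
grasp_force: 20.0
t: 68.1
position: [611.2, -6.3, 86.6]
eef_rot: [0.978, 0.208, -0.002, -0.001]
contact_force: [-1.0, 0.1, -2.4]
gripper_width: 29.6
grasp_force: 20.0
t: 68.93
position: [612.6, -6.0, 67.5]
eef_rot: [0.978, 0.208, 0.0, 0.0]
contact_force: [0.1, 0.1, -1.9]
gripper_width: 29.9
grasp_force: 20.0
t 68.93 pos [612.6  -6.   67.5] yaw 24.0 w 29.9 roll -0.000 then travel cm [-0.   -0.01  2.06]
```

```bash
python3 -m inch '{"travel":[[0,0,0.5],[0,0,0.5],[0,0,0.4],[0,0,0.3],[0,0,0.15],[0,0,0.05],[0,0,0],[0,0,0],[0,0,0],[0,0,0]],"roll":[0,0,0,0,0,0,0,0,0,0]}'
python3 -m inch '{"travel":[[0,0,0.05],[0,0,0.05],[0,0,0.05],[0,0,0],[0,0,0],[0,0,0],[0,0,0],[0,0,0],[0,0,0],[0,0,0]],"roll":[0,0,0,0,0,0,0,0,0,0]}'
```

```text
t: 69.77
position: [612.7, -6.0, 48.4]
eef_rot: [0.978, 0.208, 0.0, 0.0]
contact_force: [-0.1, -0.2, -1.0]
gripper_width: 29.3
grasp_force: 20.0
t: 70.6
position: [612.6, -6.0, 46.9]
eef_rot: [0.978, 0.208, 0.0, 0.0]
contact_force: [-0.7, 0.4, 2.2]
gripper_width: 29.9
grasp_force: 20.0
```

```bash
python3 -m inch '{"travel":[[0,0,0],[0,0,0],[0,0,0],[0,0,0],[0,0,0],[0,0,0],[0,0,0],[0,0,0],[0,0,0],[0,0,0]],"roll":[0,0,0,0,0,0,0,0,0,0]}' 0.7
python3 -m inch '{"travel":[[0,0,-0.8],[0,0,-1.4],[0,0,-1.6],[0,0,-1.6],[0,0,-1.6],[0,0,-1.6],[0,0,-1.6],[0,0,-1.6],[0,0,-1.4],[0,0,-0.8]],"roll":[0,0,0,0,0,0,0,0,0,0]}'
python3 -m inch '{"travel":[[-1.865,2.538,0],[-1.865,2.538,0],[-1.865,2.538,0],[-1.865,2.538,0],[-1.865,2.538,0],[-1.865,2.538,0],[-1.865,2.538,0],[-1.865,2.538,0],[-1.865,2.538,0],[-1.865,2.538,0]],"roll":[0,0,0,0,0,0,0,0,0,0]}'
python3 -m inch '{"travel":[[0,0,0],[0,0,0],[0,0,0],[0,0,0],[0,0,0],[0,0,0],[0,0,0],[0,0,0],[0,0,0],[0,0,0]],"roll":[0,0,0,0,0,0,0,0,0,0]}'
python3 -c "
from h import *
go(545.5,-313.5,43,24)"
```

```text
t: 71.43
position: [612.5, -6.0, 46.7]
eef_rot: [0.978, 0.208, -0.0, 0.0]
contact_force: [0.0, 0.4, 0.3]
gripper_width: 64.3
grasp_force: 0.0
t: 72.27
position: [613.2, -6.0, 189.3]
eef_rot: [0.978, 0.208, 0.002, 0.001]
contact_force: [0.0, 0.4, 0.5]
gripper_width: 64.1
grasp_force: 0.0
t: 73.1
position: [544.7, -315.1, 186.9]
eef_rot: [0.978, 0.208, -0.0, -0.0]
contact_force: [-0.3, -1.0, -0.4]
gripper_width: 64.5
grasp_force: 0.0
t: 73.93
position: [545.4, -313.5, 186.8]
eef_rot: [0.978, 0.208, 0.0, 0.0]
contact_force: [-0.1, 0.6, 0.2]
gripper_width: 64.5
grasp_force: 0.0
t 73.93 pos [ 545.4 -313.5  186.8] yaw 24.0 w 64.5 roll 0.000 then travel cm [ 1.000e-02 -0.000e+00  1.438e+01]
```

```bash
python3 -m inch '{"travel":[[0,0,0.8],[0,0,1.5],[0,0,1.6],[0,0,1.7],[0,0,1.7],[0,0,1.7],[0,0,1.7],[0,0,1.6],[0,0,1.4],[0,0,0.7]],"roll":[0,0,0,0,0,0,0,0,0,0]}'
python3 -m inch '{"travel":[[0,0,0],[0,0,0],[0,0,0],[0,0,0],[0,0,0],[0,0,0],[0,0,0],[0,0,0],[0,0,0],[0,0,0]],"roll":[0,0,0,0,0,0,0,0,0,0]}' 0 20
python3 -m inch '{"travel":[[0,0,-0.6],[0,0,-1.2],[0,0,-1.5],[0,0,-1.6],[0,0,-1.6],[0,0,-1.6],[0,0,-1.6],[0,0,-1.6],[0,0,-1.5],[0,0,-0.7]],"roll":[0,0,0,0,0,0,0,0,0,0]}'
python3 -m inch '{"travel":[[0.39,-0.74,0],[0.78,-1.48,0],[0.98,-1.851,0],[0.98,-1.851,0],[0.98,-1.851,0],[0.98,-1.851,0],[0.98,-1.851,0],[0.98,-1.851,0],[0.98,-1.851,0],[0.98,-1.851,0]],"roll":[0,0,0,0,0,0,0,0,0,0]}'
python3 -m inch '{"travel":[[0.98,-1.851,0],[0.98,-1.851,0],[0.98,-1.851,0],[0.98,-1.851,0],[0.98,-1.851,0],[0.98,-1.851,0],[0.98,-1.851,0],[0.98,-1.851,0],[0.49,-0.93,0],[0.29,-0.55,0]],"roll":[0,0,0,0,0,0,0,0,0,0]}'
python3 -m inch '{"travel":[[0,0,0],[0,0,0],[0,0,0],[0,0,0],[0,0,0.8],[0,0,1.6],[0,0,1.8],[0,0,1.8],[0,0,1.8],[0,0,1.0]],"roll":[0,0,0,0,0,0,0,0,0,0]}'
python3 -m inch '{"travel":[[0,0,1],[0,0,0.8],[0,0,0.4],[0,0,0],[0,0,0],[0,0,0],[0,0,0],[0,0,0],[0,0,0],[0,0,0]],"roll":[0,0,0,0,0,0,0,0,0,0]}'
python3 -c "
from h import *
go(571.1,62.6,47,24)"
```

```text
t: 74.77
position: [544.2, -313.0, 40.1]
eef_rot: [0.978, 0.208, -0.001, -0.001]
contact_force: [0.3, 0.2, -0.1]
gripper_width: 64.2
grasp_force: 0.0
t: 75.6
position: [545.7, -313.9, 43.5]
eef_rot: [0.978, 0.208, 0.0, 0.001]
contact_force: [0.1, 0.2, 5.9]
gripper_width: 33.6
grasp_force: 20.0
t: 76.43
position: [545.9, -314.1, 180.5]
eef_rot: [0.978, 0.208, 0.001, 0.001]
contact_force: [0.5, -0.3, -1.5]
gripper_width: 33.7
grasp_force: 19.9
t: 77.27
position: [557.2, -118.5, 176.3]
eef_rot: [0.978, 0.208, -0.001, -0.001]
contact_force: [0.8, 0.7, -1.5]
gripper_width: 33.7
grasp_force: 19.9
t: 78.1
position: [569.7, 64.7, 176.7]
eef_rot: [0.978, 0.209, -0.001, -0.0]
contact_force: [-0.1, 0.1, -2.3]
gripper_width: 33.8
grasp_force: 19.9
t: 78.93
position: [569.7, 61.8, 87.1]
eef_rot: [0.978, 0.207, -0.002, -0.0]
contact_force: [-0.7, -0.4, -1.9]
gripper_width: 33.6
grasp_force: 19.9
t: 79.77
position: [571.1, 62.4, 68.0]
eef_rot: [0.978, 0.208, 0.0, 0.0]
contact_force: [0.3, 1.5, -2.0]
gripper_width: 33.5
grasp_force: 19.9
t 79.77 pos [571.1  62.4  68. ] yaw 24.0 w 33.5 roll -0.000 then travel cm [ 0.01 -0.02  2.1 ]
```

```bash
python3 -m inch '{"travel":[[0,0,0.5],[0,0,0.5],[0,0,0.4],[0,0,0.3],[0,0,0.15],[0,0,0.05],[0,0,0],[0,0,0],[0,0,0],[0,0,0]],"roll":[0,0,0,0,0,0,0,0,0,0]}'
python3 -m inch '{"travel":[[0,0,0.05],[0,0,0.05],[0,0,0.05],[0,0,0],[0,0,0],[0,0,0],[0,0,0],[0,0,0],[0,0,0],[0,0,0]],"roll":[0,0,0,0,0,0,0,0,0,0]}'
```

```text
t: 80.6
position: [571.1, 62.4, 48.9]
eef_rot: [0.978, 0.208, 0.0, 0.0]
contact_force: [0.0, 0.1, -1.6]
gripper_width: 33.7
grasp_force: 19.9
t: 81.43
position: [571.1, 62.4, 47.5]
eef_rot: [0.978, 0.208, 0.0, 0.0]
contact_force: [-0.6, 0.6, 5.8]
gripper_width: 33.9
grasp_force: 20.0
```

```bash
python3 -m inch '{"travel":[[0,0,0],[0,0,0],[0,0,0],[0,0,0],[0,0,0],[0,0,0],[0,0,0],[0,0,0],[0,0,0],[0,0,0]],"roll":[0,0,0,0,0,0,0,0,0,0]}' 0.7
python3 -m inch '{"travel":[[0,0,-0.8],[0,0,-1.4],[0,0,-1.6],[0,0,-1.6],[0,0,-1.6],[0,0,-1.6],[0,0,-1.6],[0,0,-1.6],[0,0,-1.4],[0,0,-0.8]],"roll":[0,0,0,0,0,0,0,0,0,0]}'
python3 -m inch '{"travel":[[-1.77,3.3,0],[-1.77,3.3,0],[-1.77,3.3,0],[-1.77,3.3,0],[-1.77,3.3,0],[-1.77,3.3,0],[-1.77,3.3,0],[-1.77,3.3,0],[-1.77,3.3,0],[-1.77,3.3,0]],"roll":[0,0,0,0,0,0,0,0,0,0]}'
python3 -m inch '{"travel":[[0,0,0],[0,0,0],[0,0,0],[0,0,0],[0,0,0],[0,0,0],[0,0,0],[0,0,0],[0,0,0],[0,0,0]],"roll":[0,0,0,0,0,0,0,0,0,0]}'
python3 -c "
from h import *
im=get_image('top');cv2.imwrite('pics/t7.png',cv2.resize(im[115:295,85:325,::-1],None,fx=3.3,fy=3.3,interpolation=cv2.INTER_CUBIC))
a=cv2.imread('pics/top0.png').astype(int);print(np.abs(a-im[:,:,::-1])[155:285,190:320].max(2).__gt__(50).sum())"
```

```text
t: 82.27
position: [571.0, 62.4, 47.2]
eef_rot: [0.978, 0.208, 0.0, 0.0]
contact_force: [-0.4, 0.1, -0.4]
gripper_width: 64.4
grasp_force: 0.0
t: 83.1
position: [571.6, 62.4, 189.7]
eef_rot: [0.978, 0.208, 0.002, 0.0]
contact_force: [-0.5, 0.5, 0.3]
gripper_width: 64.3
grasp_force: 0.0
t: 83.93
position: [542.8, -312.8, 187.4]
eef_rot: [0.978, 0.208, -0.0, -0.0]
contact_force: [1.5, 0.8, -0.0]
gripper_width: 64.4
grasp_force: 0.0
t: 84.77
position: [543.5, -310.9, 187.3]
eef_rot: [0.978, 0.208, 0.0, 0.0]
contact_force: [-0.1, 0.5, 0.2]
gripper_width: 64.2
grasp_force: 0.0
650
```

View pics/t7.png

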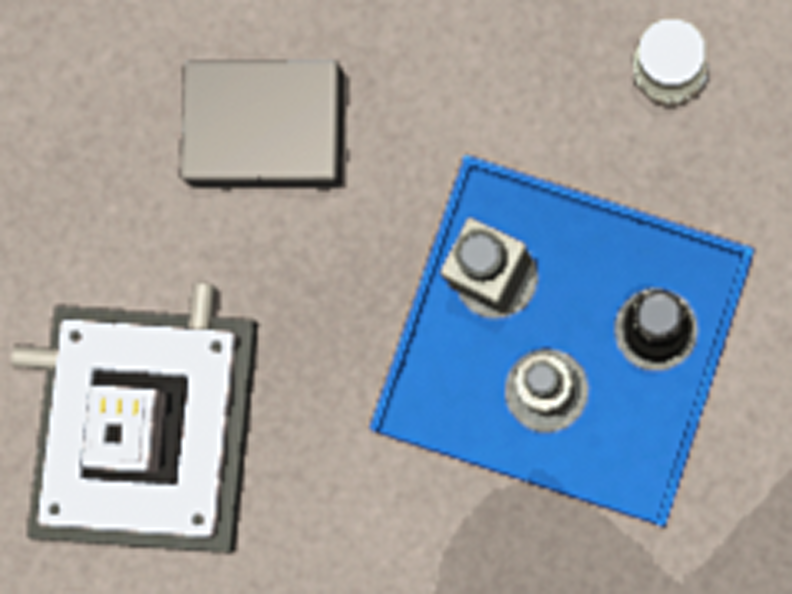

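The final top view has the objective at (543,378), the camera at (481,256) and the eyepiece at (661,314) in the crop. Each is within about 1 pixel (2 mm) of its start, and the carrier sits square on the pad.

```bash
python3 -c "
from cell import job_done
print(job_done())"
```

```text
the job is handed in; nothing more can be done
None
```

The job is handed in at about 85 s of the 144 s allowed, with no verdict returned: the carrier is on the black pad, measured about 3 mm off centre and 0.5° off square, and the objective, eyepiece and camera stand back on the tray within about 2 mm of where they started.

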